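# Fetch the gauge through the dry-box port and find the sound glazing channel

### The arm

A 6-joint arm with a two-finger parallel gripper is mounted at the origin on the work surface. World frame = base frame: x ahead of the robot, y to its left, z up, the work surface at z = 0. Lengths are in m, angles in rad, forces in N, time in s.
With the tool pointing down it reaches from about 0.3 to 0.775 m from the base axis. Payload 14.6 kg.
Tool frame: the origin (TCP) lies at the very end of the fingers, on their centre line; the grasp point (between the pads) lies 19 mm behind it; z points along the fingers, y is the line along which they close (so a half turn about z gives the same grasp; the last joint's range is limited). The gripper opens to 94 mm and grips with 3 to 60 N. Pads are 16 mm wide; open, the fingers measure 119 mm over their backs; the gripper's body (75 mm by 177 mm) begins 78 mm behind the grasp point.
Start: joints at [-1.167, 0.3, 1.521, -0, 1.321, -0.067], TCP at [0.249, -0.49, 0.205] pointing down, gripper open.
Joint ranges: [-3.03, 3.03], [-0.79, 2.21], [0.23, 2.52], [-1.04, 4.18], [0, 3.07], [-2.55, 2.55]. Speed limits (rad/s): [2.22, 2.22, 2.57, 3.14, 3.14, 3.14].

### API

Orientations are given as [roll, pitch, yaw] about the fixed x, y, z axes, in that order (R = Rz(yaw) Ry(pitch) Rx(roll)).
In Python, from station import telemetry, cams, hand_in, nets gives the robot as it stands.
- The arm moves only by the tool move_arm, never from a script. Its argument "increments" is a list of rows, each a list of 4 numbers: the shift along the tool's x, y, z in m, then the turn about the tool's z in rad. In form: [[tx, ty, tz, roll], ...]. A call has 1 to 20 rows; each row shifts and turns the commanded pose from where the row before left it, along the tool's axes as they then stand; what a row does not reach is not made up. A row lasts 1/8 s, in which the tool goes at most 62.5 mm and 10.7 degrees, less where a joint would pass 70% of its speed; a pose out of reach is approached as far as the arm can. A call is refused whole if a number of a shift passes 0.0625 or a number of a turn 0.188, either way. A call with a gripper value outside its range is refused whole. "grip" is the opening, from 0 (shut) to 1 (fully open), set as the call begins (left out, the last holds). The fingers move at their own pace and stop on an object; "force" is the grip in N (left out, the last holds). Time passes only in rows, so rows that do not move let the fingers close. It gives the time, the measured TCP pose, the force, the opening and the grip force at its end, in the units of the state.
- telemetry.get_obs(): the state, without advancing time (a new reading comes with each control period).
- cams.camera(name): name is "scene" or "top" or "wrist"; returns the picture (480x640x3 uint8, blue, green, red); there is no depth.
- cams.camera_model(name): a dict with "intrinsics" (3x3 intrinsics, pixels), "xyz" and "attitude" of the camera in the world; the wrist camera has in their place "T_tool_cam" (4x4, takes a point from camera to tool coordinates, whose origin is the TCP and whose axes are the flange's). Camera axes: x right, y up, looking along -z (the intrinsics and any distortion apply to the point x, -y, -z); pixel columns grow to the right and rows downward; lengths in m; the calibration is good to about 2 mm. A picture is of the moment at which its call begins: read the wrist's pose just before it. camera_model takes no time and is no camera call.
- hand_in(): hands the job in; it is judged then, once.
Trained networks look in the newest picture that a camera, given by its name, has taken for a name from the list of things; names that differ only in an ending like _2 or _b are one class to them, and where a whole thing is asked for, a point or a joint stands for the part that bears it (a point fixed in the world has none). Each returns a list of dicts, best first, with "conf" (0 to 1); they miss things now and then, are a little off and sometimes report something else, mostly with a low value. They report only what shows in the picture. A call takes as long as a camera call. They do not tell look-alikes from the thing itself.
- nets.search_frame(camera, query): "extent" ([left, top, right, bottom] in pixels, round what is visible of it).
- nets.mark_of(camera, query): "centre" ([column, row] in pixels: a listed point, or the origin of a listed thing).
The state is a dict: "time_s": time; "qpos": joint angles; "joint_vel": joint speeds; "tau": joint torques, N m; "ee_pos": TCP position; "eef_rot": TCP orientation; "force": force on the tool from outside, world axes, zero at the start; "moment": the same for the moment, N m; "grip_width": finger opening in m; "grip_force": force on a finger pad.
Only numpy, scipy, OpenCV 4.12 (cv2) and the standard library are available. Lean on these libraries where they do the work, as an engineer would, in place of code of your own. Each camera call takes 0.05 s, during which the arm holds its last target. There are 200 camera calls.

### The job

The cold frame's glazing gauge is kept on the pedestal inside the dry-box: slide the port cover open, reach in through the round port and lift the gauge out. Slide its blade, without forcing it, into the glazing channels to find the one that takes it fully home (in the other, dented one it jams), and leave it standing there fully home, handle up against the channel. Slide the port cover fully shut again, and leave the other things on the table where they are.

Things in the scene. Friction and masses are not known exactly. Their poses are not given: they have to be found in the camera images.
- drybox: fixed dry-box with clear sides and a grey top, 200 (x) x 310 (y) x 150 mm high; origin at the centre of its underside. Its only opening is the round port in its flat top. Under the port a pedestal with a round top 60 mm across, 82 mm above the table, carries the gauge. Two runners along y stand 9 mm high on the top at x = +-83 mm
- port (a point): centre of the round port, 130 mm across, level with the box's top face (8 mm thick), at x = 0, y = -75 mm of the box; axes as the box
- cover (a joint): the black sliding port cover (158 x 150 x 5 mm, lying on the box top, top face 156 mm above the table): 0 = fully shut, 0.14 m = fully open; it slides along +y of the box to open, with about 1.5 N of friction, stays where it is left, and has stops at both ends. The start may be slightly ajar
- cover_grip (a point): point on the upright aluminium fin of the cover, 22 mm above the cover's plate and so 178 mm above the table; the fin is 12 mm thick along y, 60 mm long along x, and its top is 16 mm above this point; axes as the box. It moves with the cover
- gauge_center (a point): centre of the gauge's wooden handle (half-way up). The loose gauge (70 g) stands on the pedestal: upright square handle 24 x 24 x 64 mm, with a flat steel blade 6 mm thick (y), 22 mm high, 40 mm long sticking out from its foot along +x. Flat underside 32 mm below this point; handle's front 12 mm ahead of it, blade's tip 52 mm. z is up
- gauge_tip (a point): end of the gauge's blade, 11 mm above its underside; axes as gauge_center. Fully home in the good channel, it lies about 40 mm past the mouth
- channel_a: one of two glazing channels, alike but for the gap: wooden base 120 (x) x 70 (y) x 20 mm, fixed; origin at the centre of its underside. Its +x half carries two upright aluminium walls 60 mm long, 30 mm high (top at z = 50 mm), with a gap along x centred on y = 0, open at top and both ends; its -x half is a bare landing level with the gap's floor (z = 20 mm). Blade goes in along +x
- channel_b: one of two glazing channels, alike but for the gap: wooden base 120 (x) x 70 (y) x 20 mm, fixed; origin at the centre of its underside. Its +x half carries two upright aluminium walls 60 mm long, 30 mm high (top at z = 50 mm), with a gap along x centred on y = 0, open at top and both ends; its -x half is a bare landing level with the gap's floor (z = 20 mm). Blade goes in along +x
- channel_a_mouth (a point): the gap's mouth in channel_a, at x = 0, y = 0, z = 20 mm of it, flared from 17 to 10 mm wide over the first 12 mm. In one of the two channels the gap stays 10 mm wide to the far end; in the other the walls are dented in to a 3 mm gap from 24 mm behind the mouth on, so a blade jams about 21 mm in. Which is which changes and is not told: try it or look from above
- channel_b_mouth (a point): the gap's mouth in channel_b, at x = 0, y = 0, z = 20 mm of it, flared from 17 to 10 mm wide over the first 12 mm. In one of the two channels the gap stays 10 mm wide to the far end; in the other the walls are dented in to a 3 mm gap from 24 mm behind the mouth on, so a blade jams about 21 mm in. Which is which changes and is not told: try it or look from above
- pot_stack: stack of four grey plastic plant pots, 120 mm across, 152 mm high; origin at the centre of its underside; a bystander
- ceramic_pot: white ceramic pot, rim 110 mm across, 100 mm high; origin at the centre of its underside; a bystander
- kneeling_block: dark kneeling block 140 x 300 x 40 mm; origin at the centre of its underside; a bystander
- garden_fork: hand fork with a wooden handle lying on the table, 255 mm long, its x axis pointing to the tines; origin near its middle, on the table; a bystander
- trowel: hand trowel with a wooden handle lying on the table, 265 mm long, its x axis pointing to the blade; origin near its middle, on the table; a bystander
- label_tin: small aluminium tin, 56 mm across, 75 mm high; origin at the centre of its underside; a bystander
Things that resemble listed ones, but are neither listed nor needed, are in the scene too. Leave any turquoise look-alike of the channel_a alone.

How it is judged:
By the outcome, as a careful person would: the job done as asked, in the order asked, and still so for the second after the job is handed in, with the robot touching nothing.
It also fails if it takes over 72 s, if anything falls off the work surface, if the arm or the gripper's body presses on something with over 40 N, if the wrist force passes 120 N, or if a joint passes its speed limit or range.

## Working session

There is one attempt and no reset: what is moved stays moved. The work goes in short steps, Python scripts to look and compute and a tool call to move; the robot and the scene stay as the last step left them, time stands still between calls to the robot, and variables do not carry over. Pictures are saved under pics/ and viewed, at most 10 in all, crops included, and the job is handed in when it is done.

Besides the shell and the picture viewer there is one more tool, called by a JSON object that holds its "fn" and its "kwargs". move_arm: Moves the arm, as the interface text tells. Its arguments: {"type":"object","properties":{"increments":{"type":"array"},"grip":{"type":"number"},"force":{"type":"number"}},"required":["increments"]}

```bash
ls; mkdir -p pics; cat > h.py <<'E'
import numpy as np,cv2
from scipy.spatial.transform import Rotation as R
from station import telemetry,cams,hand_in,nets
def cam(name):
    m=cams.camera_model(name);K=np.array(m["intrinsics"])
    if name=="wrist":
        o=telemetry.get_obs();T=np.eye(4);T[:3,:3]=R.from_euler('xyz',o["eef_rot"]).as_matrix();T[:3,3]=o["ee_pos"]
        T=T@np.array(m["T_tool_cam"]);return K,T[:3,:3],T[:3,3],m
    a=np.array(m["attitude"]);
    Rm=a if a.shape==(3,3) else R.from_euler('xyz',a).as_matrix()
    return K,Rm,np.array(m["xyz"]),m
def ray(c,px,z):
    K,Rm,p,m=c
    d=m.get("distortion"); 
    u=cv2.undistortPoints(np.array([[px]],float),K,np.array(d,float) if d is not None else None)[0,0]
    v=Rm@np.array([u[0],-u[1],-1]);return p+v*(z-p[2])/v[2]
E
python3 - <<'E'
from h import *
print(telemetry.get_obs())
for n in ["scene","top","wrist"]:
    print(n,cams.camera_model(n))
    cv2.imwrite(f"pics/{n}0.png",cams.camera(n))
for n in ["top","scene"]:
  c=cam(n)
  for q,z in [("drybox",0),("port",.15),("cover_grip",.178),("gauge_center",.114),("gauge_tip",.093),("channel_a",0),("channel_a_mouth",.02),("channel_b_mouth",.02),("pot_stack",0),("ceramic_pot",0),("label_tin",0)]:
    for r in nets.mark_of(n,q)[:4]: print(n,q,round(r["conf"],2),np.round(r["centre"]),np.round(ray(c,r["centre"],z),3))
E
```

```text
pics
{'time_s': 0.0, 'qpos': array([-1.16658867e+00,  3.00469947e-01,  1.52156073e+00,  1.45309807e-05,
        1.32070411e+00, -6.65271825e-02]), 'joint_vel': array([-1.30541826e-03,  1.45254382e-04,  4.56661429e-04, -1.23392356e-03,
        1.37941646e-05, -4.40460872e-05]), 'tau': array([ 5.58168667e-04, -5.31817746e+01, -3.52731943e+01,  7.08392146e-02,
        2.44392600e-02, -1.15379298e-04]), 'ee_pos': array([ 0.24938352, -0.48992543,  0.20489557]), 'eef_rot': array([-3.14045399e+00, -8.99703340e-05,  4.70731182e-01]), 'force': array([ 0.08347535, -0.62846991,  0.14601981]), 'moment': array([-0.01114246,  0.02683026,  0.00190291]), 'grip_force': 0.0, 'grip_width': 0.09423007129910005}
scene {'intrinsics': array([[433.41050068,   0.        , 317.37255135],
       [  0.        , 433.41050068, 236.84214377],
       [  0.        ,   0.        ,   1.        ]]), 'xyz': array([ 1.17590159, -0.72276635,  0.90215998]), 'attitude': array([ 9.00267065e-01, -6.25692727e-04,  8.17424351e-01])}
top {'intrinsics': array([[578.39911587,   0.        , 314.84135337],
       [  0.        , 578.
[... 1831 characters left out ...]
4 0.074 0.093]
scene channel_a 0.72 [316. 260.] [ 0.428 -0.028  0.   ]
scene channel_a 0.68 [254. 337.] [ 0.54 -0.35  0.  ]
scene channel_a 0.68 [198. 260.] [ 0.176 -0.298  0.   ]
scene channel_a 0.56 [320. 308.] [ 0.582 -0.157  0.   ]
scene channel_a_mouth 0.91 [186. 255.] [ 0.152 -0.321  0.02 ]
scene channel_a_mouth 0.69 [254. 329.] [ 0.534 -0.342  0.02 ]
scene channel_a_mouth 0.66 [316. 255.] [ 0.429 -0.026  0.02 ]
scene channel_b_mouth 0.62 [324. 298.] [ 0.578 -0.136  0.02 ]
scene pot_stack 0.65 [400. 189.] [0.347 0.496 0.   ]
scene pot_stack 0.57 [442. 280.] [0.751 0.182 0.   ]
scene ceramic_pot 0.65 [459. 257.] [0.728 0.313 0.   ]
scene label_tin 0.89 [386. 300.] [ 0.689 -0.002  0.   ]
```

```bash
python3 - <<'E'
import cv2
a=cv2.imread("pics/top0.png")[90:330,120:520];cv2.imwrite("pics/top0c.png",cv2.resize(a,None,fx=2,fy=2,interpolation=cv2.INTER_CUBIC))
E
```

```text
(no output)
```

View pics/top0c.png

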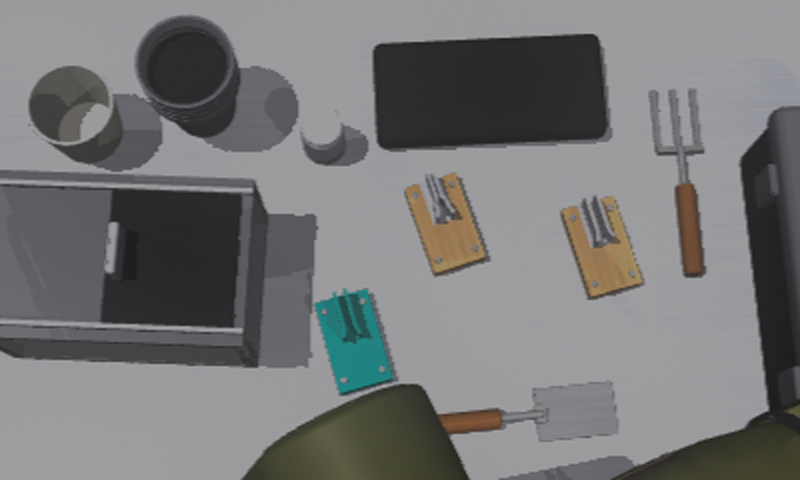

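View pics/scene0.png

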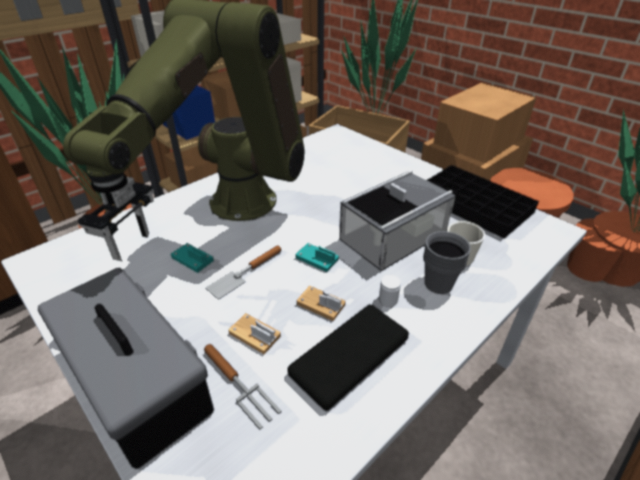

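Top crop: the black cover is nearly shut, with its fin at full-picture pixel (177,215). The wooden channels are at (342,201), which looks dented, and (421,212), which looks parallel. The turquoise decoy is at (297,260). Next I work out yaws and a first move.

```bash
cat >> h.py <<'E'
def plan(tgt,yaw=None,n=None,step=0.05):
    o=telemetry.get_obs();p=np.array(o["ee_pos"]);y=o["eef_rot"][2];yaw=y if yaw is None else yaw
    d=np.array(tgt)-p;dy=(yaw-y+np.pi)%(2*np.pi)-np.pi
    n=n or int(max(np.ceil(np.linalg.norm(d)/step),np.ceil(abs(dy)/0.15),1))
    rows=[]
    for i in range(n):
        a=y+dy*i/n;x=d/n
        rows.append([round(float(v),4) for v in (x[0]*np.cos(a)+x[1]*np.sin(a),x[0]*np.sin(a)-x[1]*np.cos(a),-x[2],-dy/n)])
    print("from",np.round(p,4),round(y,3),"n",n);print(rows)
E
python3 - <<'E'
from h import *
c=cam("top")
f=lambda u,v,z:ray(c,(120+u/2,90+v/2),z)[:2]
def an(a,b,z):
    d=f(*b,z)-f(*a,z);return np.round(np.degrees(np.arctan2(d[1],d[0])),1)
print("box y dir",an((255,182),(20,172),.159),an((240,328),(0,320),.159))
print("ch1",an((435,274),(405,185),.02),an((488,258),(458,172),.02),"mid",f(446,222,.02))
print("ch2",an((590,297),(562,208),.02),an((643,283),(613,196),.02),"mid",f(602,246,.02))
print("port ends",f(255,182,.15),f(258,365,0),f(113,252,.178))
plan((0.47,-0.27,0.40),0.15)
E
```

```text
box y dir 84.6 85.2
ch1 14.9 15.0 mid [ 0.5755537  -0.14958883]
ch2 12.3 13.3 mid [ 0.53400067 -0.34624007]
port ends [0.59816602 0.07936818] [0.40552379 0.0977226 ] [0.51382206 0.2391235 ]
from [ 0.2495 -0.4901  0.2054] 0.471 n 8
[[0.037, -0.012, -0.0243, 0.0401], [0.0365, -0.0135, -0.0243, 0.0401], [0.036, -0.0149, -0.0243, 0.0401], [0.0353, -0.0164, -0.0243, 0.0401], [0.0347, -0.0178, -0.0243, 0.0401], [0.0339, -0.0192, -0.0243, 0.0401], [0.0331, -0.0205, -0.0243, 0.0401], [0.0323, -0.0218, -0.0243, 0.0401]]
```

{"fn": "move_arm", "kwargs": {"increments": [[0.037,-0.012,-0.0243,0.04],[0.0365,-0.0135,-0.0243,0.04],[0.036,-0.015,-0.0243,0.04],[0.0353,-0.0164,-0.0243,0.04],[0.0347,-0.0178,-0.0243,0.04],[0.034,-0.019,-0.0243,0.04],[0.033,-0.0205,-0.0243,0.04],[0.0323,-0.022,-0.0243,0.04],[0,0,0,0]], "grip": 0.6}}

```text
time_s: 2.38
ee_pos: [0.4713, -0.2685, 0.4013]
eef_rot: [3.14, -0.002, 0.153]
force: [0.3, -0.2, -0.8]
grip_width: 0.0566
grip_force: 0.0
```

```bash
python3 - <<'E'
from h import *
c=cam("wrist");im=cams.camera("wrist");cv2.imwrite("pics/w1.png",im)
for q,z in [("channel_a",0),("channel_a_mouth",.02),("channel_b_mouth",.02)]:
    for r in nets.mark_of("wrist",q)[:4]: print(q,round(r["conf"],2),np.round(r["centre"]),np.round(ray(c,r["centre"],z),4))
plan((0.50,0.235,0.36),-0.09)
E
```

```text
channel_a 0.88 [242. 106.] [ 0.5753 -0.1467  0.    ]
channel_a 0.56 [148. 198.] [ 0.427  -0.0238  0.    ]
channel_a_mouth 0.91 [142. 198.] [ 0.4293 -0.0245  0.02  ]
channel_a_mouth 0.79 [377. 161.] [ 0.5304 -0.345   0.02  ]
channel_b_mouth 0.56 [242. 106.] [ 0.5747 -0.1508  0.02  ]
from [ 0.4692 -0.2705  0.3991] 0.15 n 11
[[0.0096, -0.045, 0.0036, 0.0218], [0.0087, -0.0452, 0.0036, 0.0218], [0.0077, -0.0454, 0.0036, 0.0218], [0.0067, -0.0456, 0.0036, 0.0218], [0.0057, -0.0457, 0.0036, 0.0218], [0.0047, -0.0458, 0.0036, 0.0218], [0.0037, -0.0459, 0.0036, 0.0218], [0.0027, -0.046, 0.0036, 0.0218], [0.0017, -0.046, 0.0036, 0.0218], [0.0007, -0.046, 0.0036, 0.0218], [-0.0003, -0.046, 0.0036, 0.0218]]
```

View pics/w1.png

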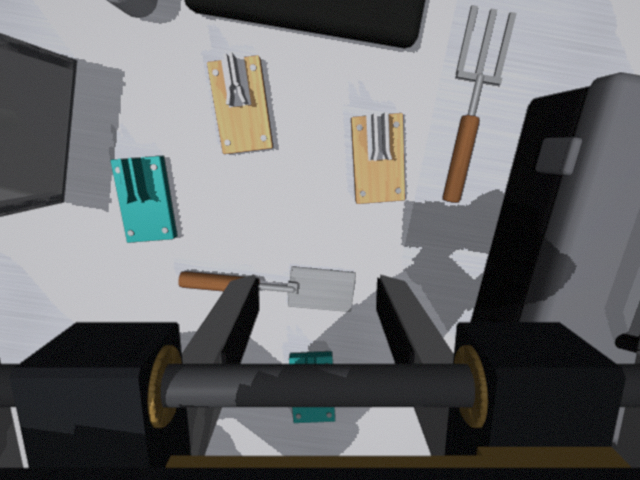

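The wrist view confirms it: the wooden channel at (378,160) has a clear straight gap, while the one at (240,105) narrows. On to the cover.

{"fn": "move_arm", "kwargs": {"increments": [[0.0096,-0.045,0.0036,0.022],[0.0087,-0.045,0.0036,0.022],[0.0077,-0.0455,0.0036,0.022],[0.0067,-0.0456,0.0036,0.022],[0.0057,-0.0457,0.0036,0.022],[0.0047,-0.0458,0.0036,0.022],[0.0037,-0.046,0.0036,0.022],[0.0027,-0.046,0.0036,0.022],[0.0017,-0.046,0.0036,0.022],[0.0007,-0.046,0.0036,0.022],[-0.0003,-0.046,0.0036,0.022],[0,0,0,0]]}}

```text
time_s: 4.08
ee_pos: [0.5008, 0.2369, 0.3588]
eef_rot: [3.141, 0.002, -0.089]
force: [-0.5, -0.7, -0.2]
grip_width: 0.0569
grip_force: 0.0
```

```bash
python3 - <<'E'
from h import *
c=cam("wrist");im=cams.camera("wrist");cv2.imwrite("pics/w2.png",im)
for q,z in [("cover_grip",.178),("port",.15),("gauge_center",.114)]:
    for r in nets.mark_of("wrist",q)[:3]: print(q,round(r["conf"],2),np.round(r["centre"]),np.round(ray(c,r["centre"],z),4))
print(telemetry.get_obs()["ee_pos"])
E
```

```text
cover_grip 0.56 [314. 205.] [0.5153 0.2372 0.178 ]
port 0.76 [384. 201.] [0.5094 0.1687 0.15  ]
[0.50120921 0.23431104 0.36032447]
```

View pics/w2.png

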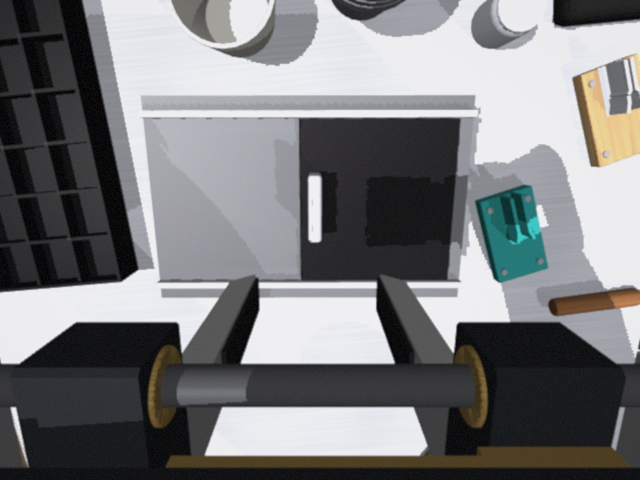

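```bash
python3 - <<'E'
from h import *
plan((0.5153,0.2372,0.164),-0.09)
E
```

```text
from [0.5012 0.2343 0.3603] -0.093 n 4
[[0.0034, -0.001, 0.0491, -0.0006], [0.0034, -0.001, 0.0491, -0.0006], [0.0034, -0.001, 0.0491, -0.0006], [0.0034, -0.001, 0.0491, -0.0006]]
```

{"fn": "move_arm", "kwargs": {"increments": [[0.0034,-0.001,0.049,0],[0.0034,-0.001,0.049,0],[0.0034,-0.001,0.049,0],[0.0034,-0.001,0.03,0],[0,0,0.012,0],[0,0,0.007,0],[0,0,0,0]]}}

```text
time_s: 5.15
ee_pos: [0.5152, 0.2382, 0.1651]
eef_rot: [-3.141, -0.001, -0.091]
force: [-1.0, 0.1, 0.5]
grip_width: 0.0564
grip_force: 0.0
```

{"fn": "move_arm", "kwargs": {"increments": [[0,0,0,0],[0,0,0,0],[0,0,0,0],[0,0,0,0]], "grip": 0, "force": 15}}

```text
time_s: 5.65
ee_pos: [0.5149, 0.2384, 0.1644]
eef_rot: [-3.142, -0.0, -0.091]
force: [-0.2, -0.3, 0.6]
grip_width: 0.0198
grip_force: 0.0
```

{"fn": "move_arm", "kwargs": {"increments": [[0,0,0,0],[0,0,0,0],[0,-0.02,0,0],[0,-0.03,0,0],[0,-0.03,0,0],[0,-0.03,0,0],[0,-0.015,0,0],[0,0,0,0]]}}

```text
time_s: 6.65
ee_pos: [0.526, 0.3638, 0.1643]
eef_rot: [-3.141, 0.0, -0.09]
force: [-4.0, 1.4, 4.7]
grip_width: 0.0116
grip_force: 15.0
```

{"fn": "move_arm", "kwargs": {"increments": [[0,-0.006,0,0],[0,-0.004,0,0],[0,-0.003,0,0],[0,0,0,0]]}}

```text
time_s: 7.15
ee_pos: [0.5268, 0.3712, 0.1641]
eef_rot: [3.133, 0.004, -0.094]
force: [-15.4, -28.1, 11.5]
grip_width: 0.0166
grip_force: 15.0
```

{"fn": "move_arm", "kwargs": {"increments": [[0,0.002,0,0],[0,0,0,0],[0,0,0,0],[0,0,-0.02,0],[0,0,-0.05,0],[0,0.04,-0.05,0],[0,0.05,-0.04,0],[0,0.05,0,0],[0,0.05,0,0],[-0.02,0.01,0,0],[0,0,0,0]], "grip": 0.55}}

```text
time_s: 8.52
ee_pos: [0.489, 0.1782, 0.3228]
eef_rot: [-3.141, -0.001, -0.092]
force: [0.5, -0.1, 0.3]
grip_width: 0.0515
grip_force: 0.0
```

```bash
python3 - <<'E'
from h import *
c=cam("wrist");im=cams.camera("wrist");cv2.imwrite("pics/w3.png",im)
for q,z in [("cover_grip",.178),("port",.15),("gauge_center",.114),("gauge_tip",.093)]:
    for r in nets.mark_of("wrist",q)[:3]: print(q,round(r["conf"],2),np.round(r["centre"]),np.round(ray(c,r["centre"],z),4))
o=telemetry.get_obs();print(o["ee_pos"],o["eef_rot"],o["grip_width"])
E
```

```text
cover_grip 0.95 [ 84. 209.] [0.5241 0.3684 0.178 ]
port 0.81 [327. 200.] [0.5087 0.1667 0.15  ]
gauge_center 0.65 [324. 215.] [0.4896 0.1711 0.114 ]
gauge_tip 0.73 [325. 160.] [0.5416 0.165  0.093 ]
[0.48974916 0.17915504 0.32176077] [ 3.14144231e+00  4.26342151e-04 -9.04669227e-02] 0.05198322988407035
```

View pics/w3.png

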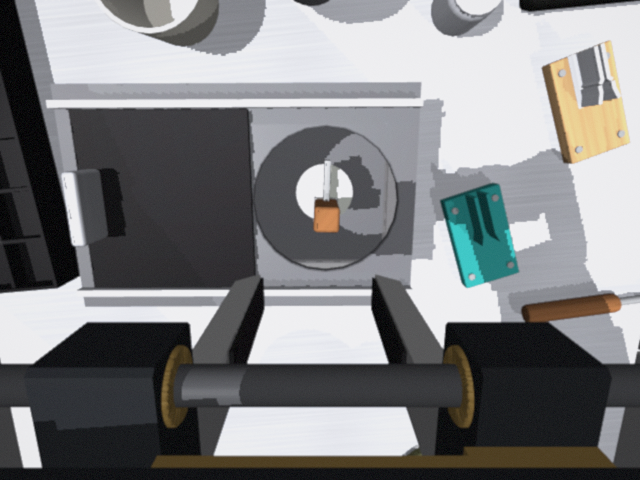

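```bash
python3 - <<'E'
from h import *
c=cam("wrist");im=cv2.imread("pics/w3.png")
hsv=cv2.cvtColor(im,cv2.COLOR_BGR2HSV)
m=cv2.inRange(hsv,(3,90,150),(25,255,255));m[:, :290]=0;m[:,360:]=0;m[:185]=0;m[245:]=0
n,l,s,ce=cv2.connectedComponentsWithStats(m);i=1+np.argmax(s[1:,4]);print(s[i])
pts=np.argwhere(l==i)[:,::-1].astype(np.float32);r=cv2.minAreaRect(pts);b=cv2.boxPoints(r)
W=np.array([ray(c,p,.146)[:2] for p in b]);print(r,W.round(4),W.mean(0));
for k in range(4):
    d=W[(k+1)%4]-W[k];print(np.linalg.norm(d),np.degrees(np.arctan2(d[1],d[0])))
cv2.imwrite("pics/w3c.png",cv2.resize(im[140:260,270:390],None,fx=5,fy=5,interpolation=cv2.INTER_CUBIC))
E
```

```text
[314 208  25  24 570]
((326.0, 219.5), (23.0, 24.0), 90.0) [[0.5029 0.18  ]
 [0.5009 0.1583]
 [0.4797 0.16  ]
 [0.4816 0.1819]] [0.49127669 0.17005047]
0.021763535198748726 -95.15540013664258
0.021340242535129107 175.56725782835036
0.022077075137057717 84.84556751320565
0.02133896415478873 -5.274582560306849
```

View pics/w3c.png

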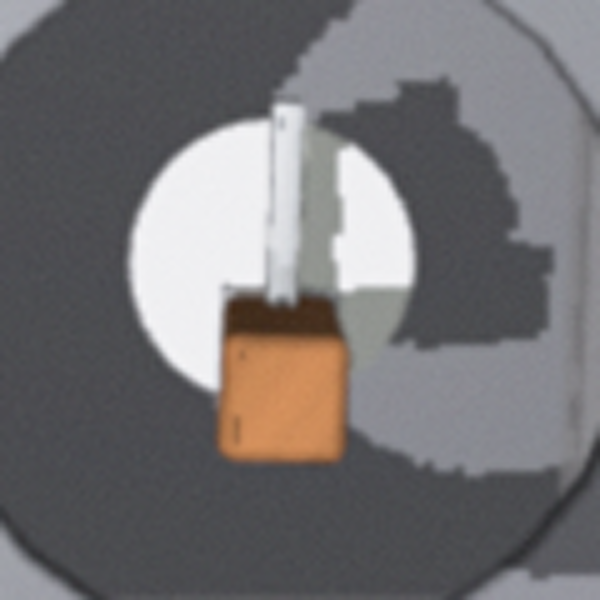

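The picture shows the open port. The gauge's handle top is at (326,219) and the blade points up the image to (327,160), yaw about -0.1.

```bash
python3 - <<'E'
from h import *
plan((0.4905,0.170,0.112),-0.10)
E
```

```text
from [0.4897 0.1792 0.3218] -0.09 n 5
[[0.0003, 0.0018, 0.042, 0.0019], [0.0003, 0.0018, 0.042, 0.0019], [0.0003, 0.0018, 0.042, 0.0019], [0.0003, 0.0018, 0.042, 0.0019], [0.0003, 0.0018, 0.042, 0.0019]]
```

{"fn": "move_arm", "kwargs": {"increments": [[0.0003,0.003,0.045,0.003],[0.0003,0.003,0.045,0.003],[0.0003,0.003,0.045,0.003],[0,0,0.04,0],[0,0,0.025,0],[0,0,0.01,0],[0,0,0,0]]}}

```text
time_s: 9.65
ee_pos: [0.4896, 0.1698, 0.1121]
eef_rot: [3.141, 0.0, -0.1]
force: [0.1, 0.6, -0.0]
grip_width: 0.0515
grip_force: 0.0
```

{"fn": "move_arm", "kwargs": {"increments": [[0,0,0,0],[0,0,0,0],[0,0,0,0],[0,0,0,0],[0,0,0,0],[0,0,0,0]], "grip": 0, "force": 15}}

```text
time_s: 10.4
ee_pos: [0.4896, 0.1696, 0.1125]
eef_rot: [-3.141, -0.001, -0.1]
force: [-2.2, 0.1, 6.4]
grip_width: 0.0236
grip_force: 15.0
```

{"fn": "move_arm", "kwargs": {"increments": [[0,0,-0.02,0],[0,0,-0.04,0],[0,0,-0.05,0],[0,0,-0.04,0],[0,0,-0.01,0],[0,0,0,0]]}}

```text
time_s: 11.15
ee_pos: [0.4893, 0.1695, 0.2714]
eef_rot: [3.141, 0.0, -0.1]
force: [0.1, -0.4, -1.1]
grip_width: 0.0241
grip_force: 15.0
```

```bash
python3 - <<'E'
from h import *
print(telemetry.get_obs()["grip_width"])
plan((0.43,-0.365,0.22),0.22)
E
```

```text
0.02406596868440246
from [0.4893 0.1695 0.2714] -0.1 n 11
[[-0.0005, 0.0489, 0.0047, -0.0291], [-0.0019, 0.0489, 0.0047, -0.0291], [-0.0033, 0.0488, 0.0047, -0.0291], [-0.0048, 0.0487, 0.0047, -0.0291], [-0.0062, 0.0485, 0.0047, -0.0291], [-0.0076, 0.0483, 0.0047, -0.0291], [-0.009, 0.0481, 0.0047, -0.0291], [-0.0104, 0.0478, 0.0047, -0.0291], [-0.0118, 0.0475, 0.0047, -0.0291], [-0.0131, 0.0471, 0.0047, -0.0291], [-0.0145, 0.0467, 0.0047, -0.0291]]
```

{"fn": "move_arm", "kwargs": {"increments": [[-0.0005,0.049,0.0047,-0.029],[-0.002,0.049,0.0047,-0.029],[-0.0033,0.049,0.0047,-0.029],[-0.0048,0.0487,0.0047,-0.029],[-0.006,0.0485,0.0047,-0.029],[-0.0076,0.0483,0.0047,-0.029],[-0.009,0.048,0.0047,-0.029],[-0.0104,0.0478,0.0047,-0.029],[-0.012,0.0475,0.0047,-0.029],[-0.013,0.047,0.0047,-0.029],[-0.0145,0.0467,0.0047,-0.029],[0,0,0,0]]}}

```text
time_s: 12.65
ee_pos: [0.4283, -0.3672, 0.2172]
eef_rot: [-3.138, 0.003, 0.216]
force: [0.5, 0.2, -1.8]
grip_width: 0.0238
grip_force: 15.0
```

```bash
python3 - <<'E'
from h import *
c=cam("wrist");im=cams.camera("wrist");cv2.imwrite("pics/w4.png",im)
for q,z in [("channel_a",0),("channel_a_mouth",.02),("gauge_center",.205),("gauge_tip",.205-.021)]:
    for r in nets.mark_of("wrist",q)[:3]: print(q,round(r["conf"],2),np.round(r["centre"]),np.round(ray(c,r["centre"],z),4))
o=telemetry.get_obs();print(o["ee_pos"],o["eef_rot"],o["grip_width"])
E
```

```text
channel_a 0.85 [115.   4.] [ 0.5755 -0.1481  0.    ]
channel_a 0.82 [320. 101.] [ 0.5347 -0.346   0.    ]
channel_a_mouth 0.77 [320.  98.] [ 0.5349 -0.346   0.02  ]
gauge_center 0.73 [318. 288.] [ 0.4257 -0.3689  0.205 ]
gauge_tip 0.84 [317. 180.] [ 0.4773 -0.3572  0.184 ]
gauge_tip 0.52 [114.   5.] [ 0.5383 -0.2431  0.184 ]
[ 0.43004659 -0.36432242  0.2201298 ] [-3.14109469e+00  2.02890869e-04  2.19846522e-01] 0.023677654638394018
```

View pics/w4.png

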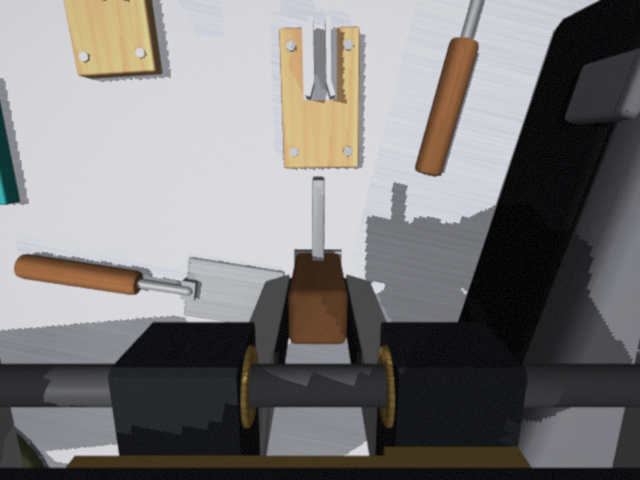

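The picture shows the gauge held straight: tip at (317,180), handle at (318,288). The good channel is ahead, with its mouth at (320,98) and base corners (286,168), (358,167), (360,28) and (279,28).

```bash
python3 - <<'E'
from h import *
c=cam("wrist");im=cv2.imread("pics/w4.png")
hsv=cv2.cvtColor(im,cv2.COLOR_BGR2HSV)
m=cv2.inRange(hsv,(10,60,120),(30,255,255));m[:,:260]=0;m[:,380:]=0;m[185:]=0
k=cv2.findNonZero(cv2.morphologyEx(m,cv2.MORPH_OPEN,np.ones((3,3))))
W=np.array([ray(c,p[0],.02)[:2] for p in k]).astype(np.float32)
r=cv2.minAreaRect(W);print(r);b=cv2.boxPoints(r)
for i in range(4):
    d=b[(i+1)%4]-b[i];print(np.hypot(*d).round(4),np.arctan2(d[1],d[0]).round(4))
def ln(a,b,z):
    A,B=ray(c,a,z),ray(c,b,z);print(A[:2].round(4),B[:2].round(4),np.arctan2(B[1]-A[1],B[0]-A[0]).round(4))
ln((286,168),(279,28),.02);ln((358,167),(360,28),.02)
ln((317,250),(317.5,180),.19+.01)
E
```

```text
((0.535955011844635, -0.3435254991054535), (0.12007059156894684, 0.06973864138126373), 13.787164688110352)
0.0697 -1.3302
0.1201 0.2406
0.0697 1.8114
0.1201 -2.901
[ 0.4697 -0.3257] [ 0.5861 -0.2957] 0.2519
[ 0.4854 -0.3919] [ 0.6015 -0.3647] 0.2305
[ 0.445  -0.3616] [ 0.4805 -0.3539] 0.2132
```

```bash
python3 - <<'E'
from h import *
c=cam("wrist")
for z in (0,.15,.2): print(ray(c,(470,290),z).round(3),ray(c,(555,30),z).round(3))
plan((0.4729,-0.3590,0.053),0.2406)
E
```

```text
[ 0.385 -0.543  0.   ] [ 0.644 -0.541  0.   ]
[ 0.427 -0.471  0.15 ] [ 0.589 -0.469  0.15 ]
[ 0.441 -0.447  0.2  ] [ 0.571 -0.445  0.2  ]
from [ 0.43   -0.3643  0.2201] 0.22 n 4
[[0.0107, 0.001, 0.0418, -0.0052], [0.0107, 0.0011, 0.0418, -0.0052], [0.0107, 0.0011, 0.0418, -0.0052], [0.0107, 0.0012, 0.0418, -0.0052]]
```

{"fn": "move_arm", "kwargs": {"increments": [[0.0107,0.001,0.04,-0.0052],[0.0107,0.001,0.04,-0.0052],[0.0107,0.001,0.04,-0.0052],[0.0107,0.0015,0.025,-0.0052],[0,0,0.015,0],[0,0,0.007,0],[0,0,0,0]]}}

```text
time_s: 13.78
ee_pos: [0.4724, -0.3602, 0.0539]
eef_rot: [3.141, -0.0, 0.239]
force: [0.3, -0.4, -0.2]
grip_width: 0.0239
grip_force: 15.0
```

```bash
python3 - <<'E'
from h import *
c=cam("wrist");im=cams.camera("wrist")
cv2.imwrite("pics/w5.png",cv2.resize(im[40:290,200:440],None,fx=2.4,fy=2.4,interpolation=cv2.INTER_CUBIC))
o=telemetry.get_obs();print(o["ee_pos"],o["eef_rot"],o["force"])
E
```

```text
[ 0.4725953  -0.36042859  0.05429911] [ 3.14063952e+00 -6.33545494e-04  2.39425578e-01] [-0.21215882  0.42017138 -0.53791539]
```

View pics/w5.png

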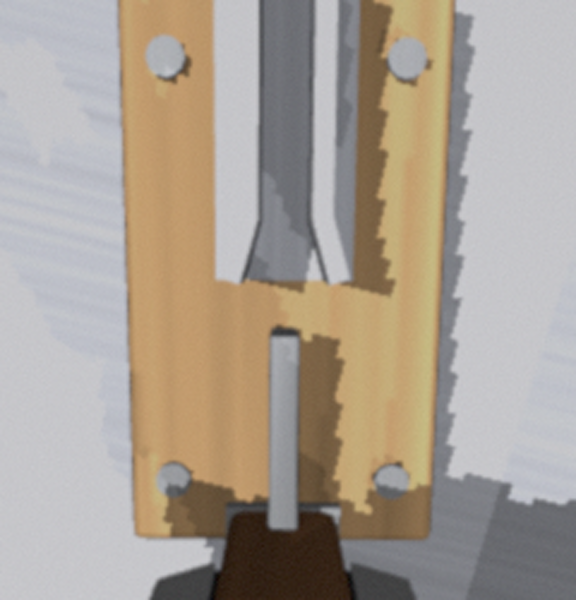

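The blade (column 285) is centred on the straight gap (column 286), with its tip about 17 mm short of the mouth. Inserting.

{"fn": "move_arm", "kwargs": {"increments": [[0.008,0,0.0015,0],[0.01,0,0,0],[0.01,0,0,0],[0.01,0,0,0],[0.008,0,0,0],[0.004,0,0,0],[0,0,0,0]]}}

```text
time_s: 14.7
ee_pos: [0.5211, -0.3483, 0.0518]
eef_rot: [-3.142, 0.0, 0.24]
force: [-0.2, -0.6, -0.2]
grip_width: 0.0241
grip_force: 15.0
```

{"fn": "move_arm", "kwargs": {"increments": [[0.002,0,0,0],[0.0015,0,0,0],[0,0,0,0]]}}

```text
time_s: 15.08
ee_pos: [0.523, -0.3479, 0.0519]
eef_rot: [-3.141, 0.003, 0.239]
force: [-11.3, -0.4, 5.1]
grip_width: 0.0237
grip_force: 15.0
```

{"fn": "move_arm", "kwargs": {"increments": [[-0.001,0,0,0],[0,0,0.001,0],[0,0,0.001,0],[0,0,0,0]]}}

```text
time_s: 15.58
ee_pos: [0.523, -0.3482, 0.0509]
eef_rot: [3.141, 0.001, 0.239]
force: [-9.5, 0.1, 10.1]
grip_width: 0.0235
grip_force: 15.0
```

```bash
python3 - <<'E'
from h import *
c=cam("wrist");im=cams.camera("wrist")
cv2.imwrite("pics/w6.png",cv2.resize(im[80:330,200:440],None,fx=2.4,fy=2.4,interpolation=cv2.INTER_CUBIC))
E
```

```text
(no output)
```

View pics/w6.png

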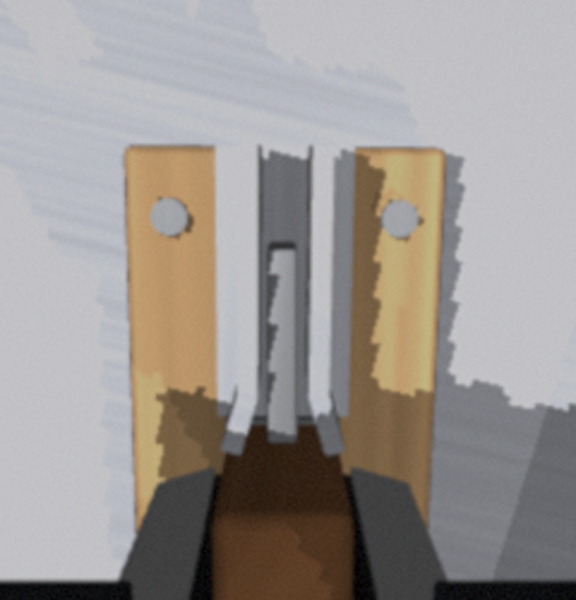

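The blade is fully in, tip at (283,247), and the handle's front is against the wall ends and on the floor (10 N up). Releasing, then a check.

{"fn": "move_arm", "kwargs": {"increments": [[0,0,0,0],[0,0,0,0],[0,0,0,0],[0,0,-0.01,0],[0,0,-0.03,0],[0,0,-0.05,0],[-0.03,0,-0.05,0],[-0.04,0,-0.03,0],[0,0,0,0]], "grip": 0.55}}

```text
time_s: 16.75
ee_pos: [0.4546, -0.3655, 0.2235]
eef_rot: [3.137, -0.003, 0.238]
force: [0.1, -0.2, -0.0]
grip_width: 0.0517
grip_force: 0.0
```

```bash
python3 - <<'E'
from h import *
c=cam("wrist");im=cams.camera("wrist")
for q,z in [("channel_a_mouth",.02),("gauge_center",.052),("gauge_tip",.031)]:
    for r in nets.mark_of("wrist",q)[:3]: print(q,round(r["conf"],2),np.round(r["centre"]),np.round(ray(c,r["centre"],z),4))
cv2.imwrite("pics/w7.png",cv2.resize(im[0:240,200:440],None,fx=2.4,fy=2.4,interpolation=cv2.INTER_CUBIC))
o=telemetry.get_obs();print(o["ee_pos"])
plan((0.4800,0.2,0.34),-0.09)
E
```

```text
channel_a_mouth 0.97 [316. 134.] [ 0.5315 -0.347   0.02  ]
channel_a_mouth 0.97 [207. 453.] [ 0.1585 -0.3083  0.02  ]
gauge_center 0.62 [147. 300.] [ 0.3454 -0.2273  0.052 ]
gauge_center 0.57 [313. 145.] [ 0.5212 -0.3469  0.052 ]
gauge_tip 0.58 [314.  84.] [ 0.5719 -0.3355  0.031 ]
[ 0.45592172 -0.36379619  0.2188432 ]
from [ 0.4559 -0.3638  0.2188] 0.24 n 12
[[0.0131, -0.0452, -0.0101, 0.0275], [0.0119, -0.0455, -0.0101, 0.0275], [0.0106, -0.0458, -0.0101, 0.0275], [0.0094, -0.0461, -0.0101, 0.0275], [0.0081, -0.0463, -0.0101, 0.0275], [0.0068, -0.0465, -0.0101, 0.0275], [0.0055, -0.0467, -0.0101, 0.0275], [0.0042, -0.0468, -0.0101, 0.0275], [0.0029, -0.0469, -0.0101, 0.0275], [0.0017, -0.047, -0.0101, 0.0275], [0.0004, -0.047, -0.0101, 0.0275], [-0.0009, -0.047, -0.0101, 0.0275]]
```

View pics/w7.png

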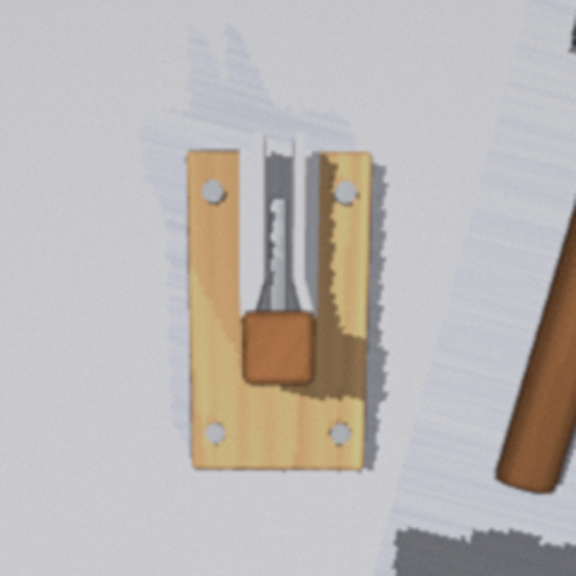

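Picture: the gauge stands upright with its handle at (278,347) flush on the wall ends and the blade in the gap up to (278,200). Back to the cover.

```bash
python3 - <<'E'
from h import *
plan((0.5255,0.369,0.26),-0.09)
E
```

```text
from [ 0.4559 -0.3638  0.2188] 0.24 n 15
[[0.0161, -0.0463, -0.0027, 0.022], [0.0151, -0.0467, -0.0027, 0.022], [0.0141, -0.047, -0.0027, 0.022], [0.013, -0.0473, -0.0027, 0.022], [0.012, -0.0476, -0.0027, 0.022], [0.0109, -0.0478, -0.0027, 0.022], [0.0099, -0.0481, -0.0027, 0.022], [0.0088, -0.0483, -0.0027, 0.022], [0.0078, -0.0485, -0.0027, 0.022], [0.0067, -0.0486, -0.0027, 0.022], [0.0056, -0.0488, -0.0027, 0.022], [0.0045, -0.0489, -0.0027, 0.022], [0.0035, -0.049, -0.0027, 0.022], [0.0024, -0.049, -0.0027, 0.022], [0.0013, -0.0491, -0.0027, 0.022]]
```

{"fn": "move_arm", "kwargs": {"increments": [[0.016,-0.0463,-0.01,0.022],[0.015,-0.0467,-0.01,0.022],[0.014,-0.047,-0.01,0.022],[0.013,-0.0473,-0.01,0.022],[0.012,-0.0476,0,0.022],[0.011,-0.0478,0,0.022],[0.01,-0.048,0,0.022],[0.009,-0.0483,0,0.022],[0.008,-0.0485,0,0.022],[0.0067,-0.0486,0,0.022],[0.0056,-0.0488,0,0.022],[0.0045,-0.049,0,0.022],[0.0035,-0.049,0,0.022],[0.0024,-0.049,0,0.022],[0.0013,-0.049,0,0.022],[0,0,0,0]]}}

```text
time_s: 18.95
ee_pos: [0.5247, 0.3718, 0.2573]
eef_rot: [3.14, 0.003, -0.087]
force: [0.0, 0.5, 0.3]
grip_width: 0.0517
grip_force: 0.0
```

```bash
python3 - <<'E'
from h import *
c=cam("wrist");im=cams.camera("wrist")
for q,z in [("cover_grip",.178)]:
    for r in nets.mark_of("wrist",q)[:3]: print(q,round(r["conf"],2),np.round(r["centre"]),np.round(ray(c,r["centre"],z),4))
plan((0.5255,0.369,0.165),-0.09)
E
```

```text
cover_grip 0.87 [323. 246.] [0.5267 0.3665 0.178 ]
from [0.5254 0.3689 0.2585] -0.089 n 2
[[0.0001, -0.0001, 0.0467, 0.0005], [0.0001, -0.0001, 0.0467, 0.0005]]
```

{"fn": "move_arm", "kwargs": {"increments": [[0,0.001,0.04,0],[0,0,0.035,0],[0,0,0.018,0],[0,0,0,0]]}}

```text
time_s: 19.55
ee_pos: [0.5256, 0.3669, 0.1664]
eef_rot: [3.141, 0.001, -0.091]
force: [0.0, -0.0, 1.4]
grip_width: 0.0517
grip_force: 0.0
```

{"fn": "move_arm", "kwargs": {"increments": [[0,0,0,0],[0,0,0,0],[0,0,0,0],[0,0,0,0],[0,0,0,0],[0,0,0,0]], "grip": 0}}

```text
time_s: 20.3
ee_pos: [0.5257, 0.3676, 0.1671]
eef_rot: [-3.141, -0.0, -0.09]
force: [-0.3, 0.1, 2.5]
grip_width: 0.0117
grip_force: 15.0
```

{"fn": "move_arm", "kwargs": {"increments": [[0,0.015,0,0],[0,0.03,0,0],[0,0.03,0,0],[0,0.03,0,0],[0,0.02,0,0],[0,0.008,0,0],[0,0,0,0]]}}

```text
time_s: 21.18
ee_pos: [0.5139, 0.2347, 0.1671]
eef_rot: [3.141, -0.001, -0.091]
force: [4.7, -1.7, 2.2]
grip_width: 0.0122
grip_force: 15.0
```

{"fn": "move_arm", "kwargs": {"increments": [[0,0.003,0,0],[0,0.003,0,0],[0,0.0015,0,0],[0,0,0,0]]}}

```text
time_s: 21.68
ee_pos: [0.5135, 0.2293, 0.1671]
eef_rot: [-3.139, -0.002, -0.089]
force: [6.7, 6.5, 0.1]
grip_width: 0.012
grip_force: 15.0
```

{"fn": "move_arm", "kwargs": {"increments": [[0,0.0015,0,0],[0,0.001,0,0],[0,0,0,0]]}}

```text
time_s: 22.05
ee_pos: [0.5134, 0.2292, 0.1671]
eef_rot: [-3.135, -0.003, -0.089]
force: [10.6, 25.0, -4.1]
grip_width: 0.0119
grip_force: 15.0
```

{"fn": "move_arm", "kwargs": {"increments": [[0,0,0,0],[0,0,0,0],[0,0,0,0],[0,0,-0.02,0],[0,0,-0.05,0],[-0.02,0,-0.05,0],[-0.02,0,-0.05,0],[0,0,0,0]], "grip": 0.55}}

```text
time_s: 23.05
ee_pos: [0.4728, 0.2291, 0.341]
eef_rot: [-3.138, -0.006, -0.09]
force: [0.0, -1.2, -0.7]
grip_width: 0.0517
grip_force: 0.0
```

```bash
python3 - <<'E'
from h import *
c=cam("wrist");cams.camera("wrist")
for q,z in [("cover_grip",.178)]:
    for r in nets.mark_of("wrist",q)[:2]: print(q,round(r["conf"],2),np.round(ray(c,r["centre"],z),4))
c=cam("top");cams.camera("top")
for q,z in [("gauge_center",.052),("gauge_tip",.031)]:
    for r in nets.mark_of("top",q)[:3]: print(q,round(r["conf"],2),np.round(ray(c,r["centre"],z),4))
print(telemetry.get_obs()["force"],telemetry.get_obs()["time_s"])
E
```

```text
cover_grip 0.71 [0.5139 0.2279 0.178 ]
cover_grip 0.42 [ 0.5635 -0.0318  0.178 ]
gauge_center 0.7 [ 0.5186 -0.354   0.052 ]
gauge_tip 0.66 [ 0.5725 -0.3344  0.031 ]
gauge_tip 0.25 [ 0.6123 -0.4554  0.031 ]
[0.06344491 1.31635053 0.17629444] 23.3
```

The cover is at its shut stop with the fin at y = 0.228, 140 mm from its open stop, and the gauge still stands in the channel.

```bash
python3 -c "from station import hand_in; print(hand_in())"
```

```text
the job is handed in; nothing more can be done
None
```

The job is done and handed in at about 23 s: the gauge stands fully home in the straight channel, which I picked by camera without trying the dented one, and the port cover is shut against its stop.

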